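# Open the filling pump and tighten its impeller nut

## Robot

A 7-joint arm with a two-finger parallel gripper is mounted at the origin on the work surface. World frame = base frame: x ahead of the robot, y to its left, z up, the work surface at z = 0. Lengths are in mm, angles in rad, forces in N, time in s.
With the tool pointing down it reaches from about 425 to 875 mm from the base axis. Payload 8.4 kg.
Tool frame: the origin (TCP) lies between the finger pads; the fingertips stand 22 mm ahead of it and the grasp point (between the pads) lies 3 mm ahead of it; z points along the fingers, y is the line along which they close (so a half turn about z gives the same grasp; the last joint's range is limited). The gripper opens to 87 mm and grips with 3 to 60 N. Pads are 19 mm wide; open, the fingers measure 117 mm over their backs; the gripper's body (75 mm by 190 mm) begins 51 mm behind the grasp point.
Start: joints at [1.221, 0.333, 0.04, 1.465, -0.013, 1.343, -0.059], TCP at [161.295, -629.642, 244.546] pointing down, gripper open.
Joint ranges: [-2.58, 2.58], [-0.38, 2.09], [-1.3, 1.39], [0.25, 2.4], [-1.5, 4.64], [0.08, 2.09], [-2.65, 2.65]. Speed limits (rad/s): [2.22, 2.22, 2.79, 2.79, 3.14, 3.14, 3.14].

## Interface

Orientations are given as a rotation vector (axis times angle).
In Python, from bench import status, imaging, order gives the robot as it stands.
- The arm moves only by the tool step_arm, never from a script. Its argument "commands" is text: rows parted by semicolons, each of 6 numbers parted by spaces: the shift along the tool's x, y, z in m, then the turn, a rotation vector about the tool's x, y, z in rad. A call has 1 to 8 rows; each row shifts and turns the commanded pose from where the row before left it, along the tool's axes as they then stand; what a row does not reach is not made up. A row lasts 1/12 s, in which the tool goes at most 41.7 mm and 7.16 degrees, less where a joint would pass 70% of its speed; a pose out of reach is approached as far as the arm can. A call with a gripper value outside its range is refused whole. "fingers" is the opening, from -1 (shut) to 1 (fully open), set as the call begins (left out, the last holds). The fingers move at their own pace and stop on an object; the grip force is fixed at half the most. Time passes only in rows, so rows that do not move let the fingers close. It gives the time, the measured TCP pose, the force, the opening and the grip force at its end, in the units of the state.
- status.state(): the state, without advancing time (a new reading comes with each control period).
- imaging.grab_frame(name): name is "scene" or "top" or "wrist"; returns the picture (384x512x3 uint8, red, green, blue); there is no depth.
- imaging.get_calibration(name): a dict with "fovy" (degrees; the focal length in pixels is half the picture's height over the tangent of half this angle, whatever the lens; pixels are square), "cx", "cy" (the principal point, pixels), "world_from_camera" (4x4, takes a point from camera to world coordinates); the wrist camera has in their place "hand_eye" (4x4, takes a point from camera to tool coordinates, whose origin is the TCP and whose axes are the flange's). Camera axes: x right, y down, z forward; pixel columns grow to the right and rows downward; lengths in mm; the calibration is good to about 2 mm. A picture is of the moment at which its call begins: read the wrist's pose just before it. get_calibration takes no time and is no camera call.
- order.close_job(): hands the job in; it is judged then, once.
The state is a dict: "time": time; "qpos": joint angles; "joint_vel": joint speeds; "joint_efforts": joint torques, N m; "tool_pos": TCP position; "tcp_rot": TCP orientation; "force": force on the tool from outside, world axes, zero at the start; "wrist_torque": the same for the moment, N m; "gripper_width": opening from 0.0 (shut) to 1.0 (fully open); "finger_force": force on a finger pad.
Only numpy, scipy, OpenCV 4.12 (cv2) and the standard library are available. Lean on these libraries where they do the work, as an engineer would, in place of code of your own. Each camera call takes 0.05 s, during which the arm holds its last target. There are 200 camera calls.

## Task

Push the pump's red lock button fully down, twist the green bayonet cap a quarter turn counterclockwise (seen from above), lift it off and set it right way up on the round blue mat. Then take the blue-handled T socket key from the orange crate, set it fully down over the brass nut at the bottom of the pump's deep bore and turn the nut clockwise until it is tight against its stop. Finally stand the key upright back in the empty cell of the crate; leave everything else undisturbed.

Things in the scene. Friction and masses are not known exactly. Their poses are not given: they have to be found in the camera images.
- pump: Fixed filling pump: upright round aluminium housing, outside diameter 124 mm, rim at height 135 mm, open bore 72 mm wide down to a floor 30 mm above the bench, closed by the cap. Origin: on the bore's axis at bench level; z up. A blue motor up to 125 mm high lies behind it along its +x; an outlet pipe sticks out 102 mm to its -y at height 75 mm. Left or right on the bench, yaw within 0.4 rad.
- nut (a joint): Angle of the brass nut (rad): grows as it turns clockwise from above (tightening); its tight stop is at 2.2. Starts at 0.7 to 1.5. It needs about 0.25 N m to turn and stays where it is left.
- nut_seat (a point): Centre of the underside of the brass hexagon dome nut, on the bore's axis, 30.5 mm above the bench; turns with the nut (yaw = pump's yaw minus nut). Hexagon 30 mm across flats, 20 mm high, tapered dome up to 30 mm above this point. One pair of flats faces this frame's +x and -x.
- key: Loose T-handled socket key with blue handle, 170 mm long, about 0.4 kg, upright in a crate cell, socket down. Origin: centre of the socket's open mouth (lower end); z up along the 14 mm shaft. Socket: hexagon tube 34 mm deep, 33 mm across flats inside, 45 mm outside (52 mm over corners), one pair of flats facing the key's +x and -x.
- crate: Fixed orange open crate, 88 mm (x) by 249 mm (y) by 70 mm high, walls and floor 5 mm thick, two dividers making three cells along its y, each about 78 by 76 mm; cell centres at y = -81, 0 and +81 mm. Origin: centre of its underside. It stands on the other side of the bench from the pump. One cell holds the key, the others the spare key and the bottle.
- spare_key: Bystander: a shorter T-handled key with a black handle, 125 mm long, upright in a cell of the crate; handle bar 100 by 16 by 18 mm along its x. Origin at its lower end.
- bottle: Bystander: white bottle with green cap, 52 mm in diameter, 125 mm tall, in a cell of the crate. Origin at its underside.
- jug: Bystander: white plastic jug with a handle, 96 mm in diameter, 140 mm tall, on the bench behind the crate. Origin at its underside.
- tub: Bystander: clear tub with red lid, 84 mm in diameter, 85 mm tall, on the bench behind the crate. Origin at its underside.
- canister: Bystander: steel canister, 58 mm in diameter, 85 mm tall, on the bench in front of the pump. Origin at its underside.
- key_handle (a point): Centre of the key's blue handle bar, 161 mm above its mouth; the bar lies along the key's x, 100 mm long, 16 mm wide, 18 mm high. Seated on the nut, the key's mouth rests on the bore's floor, 30 mm above the bench. A yaw error up to about 0.15 rad still lets the socket go over the nut, and the key turns about that much before it bites.
- button (a joint): Travel of the red lock button (m): 0 = up, its pin blocks the cap's lug; 0.015 = fully down, pin below the rim, cap free to turn. Pushes straight down with about 4 N and stays where it is left.
- button_top (a point): Centre of the red button's top face, 20 mm wide, at x = -17.5, y = +85 mm of the pump; 165 mm above the bench when up, 150 mm when down.
- cap: Loose green bayonet cap, 0.25 kg: plug 66 mm wide and 12 mm deep, disc 100 mm wide, 7 mm thick, two lugs to 62 mm from the axis along its +y and -y, grip bar on top along its y: 80 mm long, 16 mm wide, 35 mm high. Origin: centre of the plug's underside; top of the bar at 54 mm. It sits in the bore's mouth (origin 123 mm above the bench, yaw as the pump's).
- cap_bar (a point): Centre of the top of the cap's grip bar. Two fixed steel hooks on the rim at the pump's +y and -y, reaching in to 54 mm from the axis, tops 150 mm above the bench, hold the lugs down with 2 mm play. Counterclockwise from above frees them (past about 0.5 rad; a quarter turn is plain clear); clockwise is blocked.
- mat: Fixed round blue mat, 140 mm in diameter, 6 mm thick, on the bench between pump and crate. Origin: centre of its underside.
Things that resemble listed ones, but are neither listed nor needed, are in the scene too. There is more than one size of the cap; the job needs the smallest.

How it is judged (in metres and radians):
On the way, in this order (a step that is already met when the one before it is completed fails the run):
1. the lock button is pushed down, past 12.5 mm of its 15 mm (value of joint button above 0.0125 m), for 0.1 s.
2. the cap lies flat on the blue mat, its centre within 50 mm of the mat's (horizontal distance between cap and mat below 0.05 m and height (world z) of cap below 0.014 m and angle between cap's own z axis and vertical below 0.12 rad), for 0.2 s.
3. the key sits upright over the nut, its mouth within 6 mm of the nut's underside level (horizontal distance between key and nut_seat below 0.006 m and z of key in the frame of nut_seat below 0.006 m and angle between key's own z axis and vertical below 0.12 rad), for 0.2 s.
4. with the key on it, the nut is turned to within 0.12 rad of its stop (value of joint nut above 2.08 rad and horizontal distance between key and nut_seat below 0.008 m and z of key in the frame of nut_seat below 0.01 m), for 0.2 s.
At the end, for the whole second after the job is handed in: The cap lies flat on the mat, centre within 50 mm of the mat's; the nut is within 0.12 rad of its tight stop; and the key stands at rest in a cell of the crate, on its floor (mouth below 12 mm) and within 0.12 rad of upright (all of step 2 and value of joint nut above 2.08 rad and x of key in the frame of crate between -0.044 and 0.044 m and y of key in the frame of crate between -0.124 and 0.124 m and height (world z) of key below 0.012 m and angle between key's own z axis and vertical below 0.12 rad and linear speed of key below 0.02 m/s); the robot touches nothing.
It fails at once if the spare key or the bottle is shifted by more than 30 mm or tipped (distance of any of spare_key, bottle from where it was at the start of the episode above 0.03 m or angle between any of spare_key, bottle's own z axis and vertical above 0.3 rad).
It fails at once if the jug, tub or canister is shifted by more than 30 mm or tipped (distance of any of jug, tub, canister from where it was at the start of the episode above 0.03 m or angle between any of jug, tub, canister's own z axis and vertical above 0.3 rad).
It also fails if it takes over 72 s, if anything falls off the work surface, if the arm or the gripper's body presses on something with over 40 N, if the wrist force passes 120 N, or if a joint passes its speed limit or range.

## Working session

There is one attempt and no reset: what is moved stays moved. The work goes in short steps, Python scripts to look and compute and a tool call to move; the robot and the scene stay as the last step left them, time stands still between calls to the robot, and variables do not carry over. Pictures are saved under pics/ and viewed, at most 10 in all, crops included, and the job is handed in when it is done.

Besides the shell and the picture viewer there is one more tool, called after ">>>" by a JSON object that holds its "op" and its "data". step_arm: Moves the arm, as the interface text tells. Its arguments: {"type":"object","properties":{"commands":{"type":"string"},"fingers":{"type":"number"}},"required":["commands"]}

```bash
mkdir -p pics; ls; cat > h.py <<'E'
import numpy as np,cv2
from scipy.spatial.transform import Rotation as R
from bench import status,imaging,order
def grab(cam,name=None):
    s=status.state(); im=imaging.grab_frame(cam)
    if name: cv2.imwrite(f'pics/{name}.png',cv2.cvtColor(im,cv2.COLOR_RGB2BGR))
    return im,s
def cam(name,s=None):
    c=imaging.get_calibration(name); f=192/np.tan(np.radians(c['fovy'])/2)
    if name=='wrist':
        T=np.eye(4);T[:3,:3]=R.from_rotvec(s['tcp_rot']).as_matrix();T[:3,3]=s['tool_pos']
        M=T@np.array(c['hand_eye'])
    else: M=np.array(c['world_from_camera'])
    return f,c['cx'],c['cy'],M
def pix2z(name,uv,z,s=None):
    f,cx,cy,M=cam(name,s); d=M[:3,:3]@np.array([(uv[0]-cx)/f,(uv[1]-cy)/f,1]); o=M[:3,3]
    return o+d*(z-o[2])/d[2]
def proj(name,p,s=None):
    f,cx,cy,M=cam(name,s); q=np.linalg.inv(M)@np.append(p,1); return np.array([cx+f*q[0]/q[2],cy+f*q[1]/q[2]])
E
python3 - <<'E'
from h import *
a,s=grab('top','top0');b,_=grab('scene','scene0')
print(s);print({n:imaging.get_calibration(n) for n in('top','scene','wrist')})
cv2.imwrite('pics/t0.png',cv2.resize(cv2.cvtColor(a,cv2.COLOR_RGB2BGR),(800,600),interpolation=cv2.INTER_CUBIC))
E
```

```text
pics
{'time': 0.0, 'qpos': array([ 1.22079039,  0.33394404,  0.03987395,  1.46625846, -0.01339311,
        1.34332418, -0.05854638]), 'joint_vel': array([-0.00019402, -0.00032081,  0.00040102,  0.00060849,  0.00054256,
       -0.00107292,  0.00053019]), 'joint_efforts': array([ 6.05582027e-04, -6.56360507e+01,  1.33521974e+00, -4.03801739e+01,
       -5.97959803e-02,  4.46180720e-02,  1.52629873e-04]), 'tool_pos': array([ 161.18261418, -629.24673209,  243.64412026]), 'tcp_rot': array([-3.11531227e+00, -3.92632105e-01,  5.15087239e-04]), 'force': array([-0.06675138, -0.33840663, -0.73947563]), 'wrist_torque': array([-0.02298737, -0.04871628, -0.00132959]), 'finger_force': 0.0, 'gripper_width': 1.003988044888145}
{'top': {'fovy': 47.48334743398794, 'cx': 255.8228513004193, 'cy': 191.58360717054694, 'world_from_camera': array([[ 5.28548549e-03, -9.82283679e-01,  1.87325488e-01,
         2.68095593e+02],
       [-9.99878906e-01, -2.44943736e-03,  1.53679200e-02,
        -1.15054690e+01],
       [-1.46368149e-02, -1.87384031e-01, -9.82177677e-01,
         1.28319573e+03],
       [ 0.00000
[... 264 characters left out ...]

       [ 9.98029444e-01, -3.40402659e-02,  5.27113686e-02,
        -7.40489952e+01],
       [ 9.93978272e-03, -7.43683008e-01, -6.68458514e-01,
         8.94981322e+02],
       [ 0.00000000e+00,  0.00000000e+00,  0.00000000e+00,
         1.00000000e+00]])}, 'wrist': {'fovy': 68.71366594560385, 'cx': 253.6602068662973, 'cy': 187.7743436148218, 'hand_eye': array([[-4.09801963e-04, -9.68279972e-01, -2.49867422e-01,
         6.84949555e+01],
       [ 9.99999718e-01, -5.54169468e-04,  5.07426489e-04,
        -3.58890877e-01],
       [-6.29799803e-04, -2.49867144e-01,  9.68279925e-01,
        -1.40232208e+02],
       [ 0.00000000e+00,  0.00000000e+00,  0.00000000e+00,
         1.00000000e+00]])}}
```

View pics/t0.png

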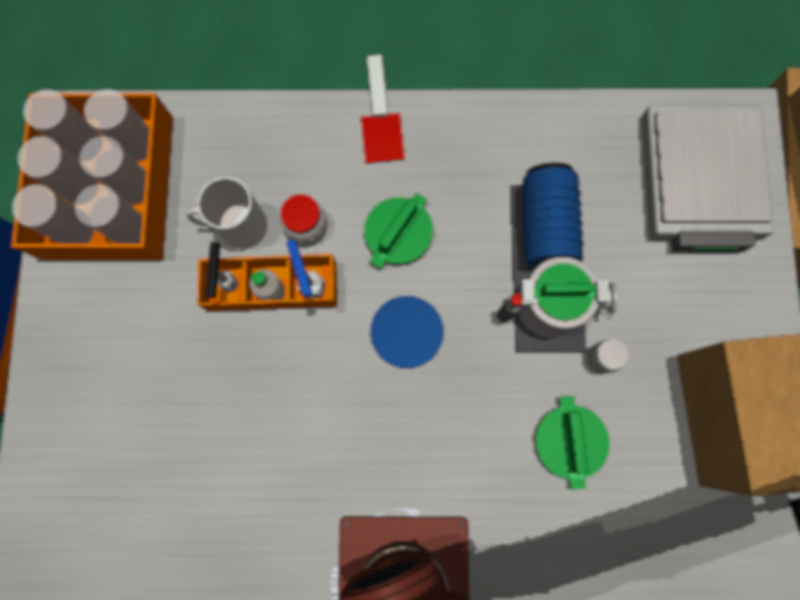

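View pics/scene0.png

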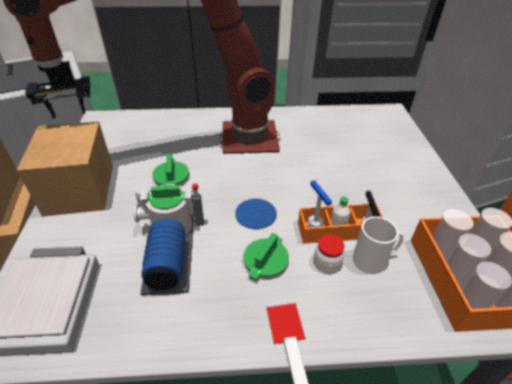

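The top view (800×600 scale) shows the pump cap at (567,290) and the red button at (517,300). The mat is at (407,332), the blue key handle at (299,268) and the crate at about (267,282). The other green caps on the bench are decoys.

```bash
python3 - <<'E'
from h import *
im=cv2.cvtColor(cv2.imread('pics/top0.png'),cv2.COLOR_BGR2HSV); H,S,V=cv2.split(im)
k=.64
def seg(mask,roi):
    m=np.zeros_like(mask);x0,y0,x1,y1=[int(v*k) for v in roi];m[y0:y1,x0:x1]=mask[y0:y1,x0:x1]
    n,l,st,c=cv2.connectedComponentsWithStats(m); i=1+np.argmax(st[1:,4]); return (l==i).astype(np.uint8),c[i],st[i,4]
blue=((H>100)&(H<125)&(S>120)).astype(np.uint8);red=(((H<6)|(H>174))&(S>150)&(V>90)).astype(np.uint8);green=((H>45)&(H<80)&(S>120)).astype(np.uint8);org=((H>5)&(H<18)&(S>150)).astype(np.uint8)
m,c,a=seg(blue,(360,280,450,380));print('mat',pix2z('top',c,6),a)
m,c,a=seg(red,(500,280,532,315));print('button',pix2z('top',c,162),a)
m,c,a=seg(green,(530,255,605,325));print('cap',pix2z('top',c,148),a)
def line(m,z):
    ys,xs=np.nonzero(m);P=np.array([pix2z('top',(x,y),z)[:2] for x,y in zip(xs,ys)]);C=P.mean(0);u=np.linalg.svd(P-C,full_matrices=0)[2][0]
    t=(P-C)@u;return C,np.degrees(np.arctan2(u[1],u[0])),C+u*t.min(),C+u*t.max()
m,c,a=seg(blue,(280,235,318,300));print('key',line(m,172),a)
m,c,a=seg(blue,(515,160,590,275));print('motor',line(m,100),a)
m,c,a=seg(org,(190,245,345,315));cn=max(cv2.findContours(m,0,2)[0],key=cv2.contourArea);r=cv2.minAreaRect(cn);b=cv2.boxPoints(r);print('crate',r,[pix2z('top',q,70)[:2].round(0) for q in b])
for q in [(500,275),(640,275)]:pass
m,c,a=seg(((V<60)).astype(np.uint8),(200,238,222,300));print('spare',line(m,130),a)
E
```

```text
mat [449.99584217  -4.17446271   6.        ] 1601
button [ 482.486325   -187.83600159  162.        ] 43
cap [ 499.5071972  -271.89664264  148.        ] 1001
key (array([534.99956461, 175.90108101]), np.float64(-160.9398453523419), array([582.85767576, 192.43617386]), array([487.99490372, 159.66085727])) 200
motor (array([ 651.56589067, -264.01049297]), np.float64(175.707118394331), array([ 744.73639921, -271.00437791]), array([ 553.12203259, -256.62076174])) 2047
crate ((170.46502685546875, 180.451171875), (32.84843063354492, 87.78459167480469), 88.09085083007812) [array([575., 381.]), array([584., 129.]), array([488., 123.]), array([479., 372.])]
spare (array([539.41197053, 333.11929417]), np.float64(177.4328260633017), array([589.46687125, 330.87505042]), array([494.03347974, 335.15386807])) 208
```

```bash
cat >> h.py <<'E'
def plan(wps,v=38.,w=6.8,vmin=1):
    """wps: list of (x,y,z,yaw_deg[,v]) world; prints rows in tool axes from measured pose, each leg split evenly"""
    s=status.state(); p=np.array(s['tool_pos']);Rm=R.from_rotvec(s['tcp_rot']);rows=[]
    for wp in wps:
        t=np.array(wp[:3],float);vv=wp[4] if len(wp)>4 else v
        c,d=np.cos(np.radians(wp[3])),np.sin(np.radians(wp[3]))
        Rt=R.from_matrix(np.array([[c,d,0],[d,-c,0],[0,0,-1]]).T)
        dr=(Rm.inv()*Rt).as_rotvec()
        n=int(max(vmin,np.ceil(np.linalg.norm(t-p)/vv),np.ceil(np.degrees(np.linalg.norm(dr))/w)))
        step=R.from_rotvec(dr/n);q=Rm
        for i in range(n):
            rows.append(np.r_[q.inv().apply((t-p)/n)/1000,dr/n]);q=q*step
        p,Rm=t,Rt
    for i in range(0,len(rows),8):print('; '.join(' '.join(f'{round(v,4)+0:g}' for v in r) for r in rows[i:i+8]))
def yaw(s):
    x=R.from_rotvec(s['tcp_rot']).as_matrix();return np.degrees(np.arctan2(x[1,0],x[0,0])),np.degrees(np.arccos(-x[2,2]))
E
python3 -c "
from h import *
plan([(200,-560,380,14.3),(495,-235,310,90)])"
```

```text
0.011 -0.0115 -0.0272 -0.0003 0 0.0002; 0.011 -0.0115 -0.0272 -0.0003 0 0.0002; 0.011 -0.0115 -0.0272 -0.0003 0 0.0002; 0.011 -0.0115 -0.0272 -0.0003 0 0.0002; 0.011 -0.0115 -0.0272 -0.0003 0 0.0002; 0.0305 -0.0202 0.0058 0 0 -0.1101; 0.0325 -0.0167 0.0058 0 0 -0.1101; 0.0342 -0.013 0.0058 0 0 -0.1101
0.0354 -0.0092 0.0058 0 0 -0.1101; 0.0362 -0.0052 0.0058 0 0 -0.1101; 0.0366 -0.0012 0.0058 0 0 -0.1101; 0.0365 0.0028 0.0058 0 0 -0.1101; 0.0359 0.0068 0.0058 0 0 -0.1101; 0.035 0.0107 0.0058 0 0 -0.1101; 0.0336 0.0145 0.0058 0 0 -0.1101; 0.0318 0.0181 0.0058 0 0 -0.1101
0.0296 0.0215 0.0058 0 0 -0.1101
```

>>> {"op": "step_arm", "data": {"commands": "0.011 -0.0115 -0.027 0 0 0; 0.011 -0.0115 -0.027 0 0 0; 0.011 -0.0115 -0.027 0 0 0; 0.011 -0.0115 -0.027 0 0 0; 0.011 -0.0115 -0.027 0 0 0; 0.0305 -0.02 0.006 0 0 -0.11; 0.0325 -0.017 0.006 0 0 -0.11; 0.034 -0.013 0.006 0 0 -0.11", "fingers": -1}}

```text
time: 0.77
tool_pos: [274.4, -477.8, 361.6]
tcp_rot: [3.007, 0.906, 0.0]
force: [0.4, -0.6, -0.2]
gripper_width: 0.476
finger_force: 0.0
```

>>> {"op": "step_arm", "data": {"commands": "0.0355 -0.009 0.006 0 0 -0.11; 0.036 -0.005 0.006 0 0 -0.11; 0.0365 -0.001 0.006 0 0 -0.11; 0.0365 0.003 0.006 0 0 -0.11; 0.036 0.007 0.006 0 0 -0.11; 0.035 0.0105 0.006 0 0 -0.11; 0.0335 0.0145 0.006 0 0 -0.11; 0.032 0.018 0.006 0 0 -0.11"}}

```text
time: 1.43
tool_pos: [471.5, -261.2, 313.1]
tcp_rot: [-2.335, -2.102, 0.0]
force: [1.2, -0.9, 0.2]
gripper_width: 0.016
finger_force: 0.0
```

>>> {"op": "step_arm", "data": {"commands": "0.0295 0.0215 0.006 0 0 -0.11; 0 0 0 0 0 0; 0 0 0 0 0 0"}}

```text
time: 1.68
tool_pos: [496.3, -233.5, 306.7]
tcp_rot: [-2.215, -2.225, -0.0]
force: [-1.0, -1.0, 0.4]
gripper_width: 0.003
finger_force: 0.0
```

```bash
python3 -c "
from h import *
im,s=grab('wrist','w1');print(s['tool_pos'],yaw(s),s['qpos'],s['time']);np.save('w1.npy',s,allow_pickle=True)"
```

```text
[ 496.28268307 -233.46836231  306.74166134] (np.float64(90.25761561851994), np.float64(0.09653771761856664)) [ 0.73574823  0.12758294 -0.41440129  1.59872309  0.05090366  1.42761027
  0.32150004] 1.6833
```

View pics/w1.png

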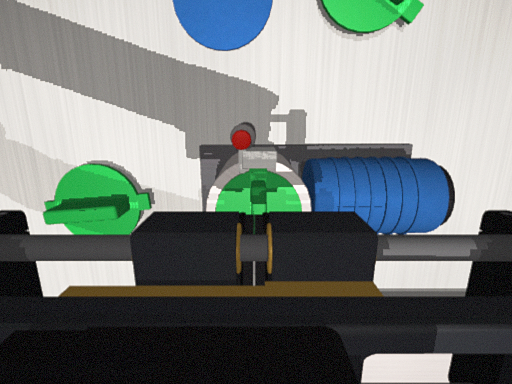

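The wrist view shows the red button at (241,140) and the end of the cap's bar at about (259,182). The fingers hide the rest of the cap.

```bash
python3 -c "
from h import *
s=np.load('w1.npy',allow_pickle=True).item()
hsv=cv2.cvtColor(cv2.imread('pics/w1.png'),cv2.COLOR_BGR2HSV);H,S,V=cv2.split(hsv)
m=(((H<6)|(H>174))&(S>150)&(V>80));ys,xs=np.nonzero(m[110:170,220:265]);print(xs.mean()+220,ys.mean()+110,len(xs),np.ptp(xs),np.ptp(ys))
b=pix2z('wrist',(xs.mean()+220,ys.mean()+110),163,s);print('button',b)
# mat
m=((H>100)&(H<125)&(S>120))
# motor axis edges: project to z~ mid
for u in [(260,182),(259,200)]: print(pix2z('wrist',u,177,s))
for u in [(310,158),(440,158),(310,232),(440,232)]: print(pix2z('wrist',u,75,s))
x,y=b[:2]
plan([(x,y,210,90),(x,y,168,90,12),(x,y,168,90),(x,y,168,90)])
"
```

```text
241.0299003322259 139.45514950166114 301 18 19
button [ 483.73121729 -188.44156872  163.        ]
[ 502.798601   -228.76755969  177.        ]
[ 501.97485811 -247.33798861  177.        ]
[ 571.44716809 -219.70095772   75.        ]
[ 744.45649903 -218.97762182   75.        ]
[ 577.18541673 -325.71837694   75.        ]
[ 762.42448663 -324.91019508   75.        ]
0.0157 -0.0038 0.0324 -0.0004 -0.0001 0.0002; 0.0157 -0.0038 0.0324 -0.0004 -0.0001 0.0002; 0.0157 -0.0039 0.0324 -0.0004 -0.0001 0.0002; 0 0 0.0105 0 0 0; 0 0 0.0105 0 0 0; 0 0 0.0105 0 0 0; 0 0 0.0105 0 0 0; 0 0 0 0 0 0
0 0 0 0 0 0
```

>>> {"op": "step_arm", "data": {"commands": "0.0155 -0.004 0.0325 0 0 0; 0.0155 -0.004 0.0325 0 0 0; 0.0155 -0.004 0.0325 0 0 0; 0 0 0.0105 0 0 0; 0 0 0.01 0 0 0; 0 0 0.01 0 0 0; 0 0 0.008 0 0 0; 0 0 0 0 0 0"}}

```text
time: 2.4
tool_pos: [483.7, -191.0, 172.5]
tcp_rot: [2.223, 2.218, -0.0]
force: [-0.1, 0.1, 0.0]
gripper_width: 0.004
finger_force: 0.0
```

>>> {"op": "step_arm", "data": {"commands": "0 0 0 0 0 0"}}

```text
time: 2.48
tool_pos: [484.0, -190.8, 172.4]
tcp_rot: [2.222, 2.218, 0.001]
force: [-0.9, -0.7, 3.1]
gripper_width: 0.006
finger_force: 1.6
```

>>> {"op": "step_arm", "data": {"commands": "0 0.0005 0.002 0 0 0; 0 0 0.002 0 0 0; 0 0 0 0 0 0; 0 0 0 0 0 0"}}

```text
time: 2.82
tool_pos: [484.5, -190.6, 171.7]
tcp_rot: [2.221, 2.217, -0.001]
force: [-15.9, 3.5, 36.2]
gripper_width: 0.003
finger_force: 18.2
```

```bash
python3 -c "
from h import *
plan([(484,-190,225,90),(501.5,-273,215,90),(501.5,-273,167,90,16)])"
```

```text
0.0002 -0.0002 -0.0266 0.001 0.0013 -0.0008; 0.0002 -0.0002 -0.0266 0.001 0.0013 -0.0008; -0.0277 0.0058 0.0033 0 0 0; -0.0277 0.0058 0.0033 0 0 0; -0.0277 0.0058 0.0033 0 0 0; 0 0 0.016 0 0 0; 0 0 0.016 0 0 0; 0 0 0.016 0 0 0
```

>>> {"op": "step_arm", "data": {"commands": "0 0 -0.029 0 0 0; 0 0 -0.029 0 0 0; -0.028 0.006 0.003 0 0 0; -0.028 0.006 0.003 0 0 0; -0.027 0.006 0.003 0 0 0; 0 0 0 0 0 0; 0 0 0 0 0 0", "fingers": 1}}

```text
time: 3.4
tool_pos: [501.7, -274.6, 216.1]
tcp_rot: [-2.226, -2.217, -0.0]
force: [1.4, 0.8, 0.2]
gripper_width: 0.449
finger_force: 0.0
```

```bash
python3 -c "
from h import *
im,s=grab('wrist','w2');print(s['tool_pos'],yaw(s));np.save('w2.npy',s,allow_pickle=True)"
```

```text
[ 501.67626593 -274.57575919  216.1494285 ] (np.float64(89.78437481039626), np.float64(0.009981958302894112))
```

View pics/w2.png

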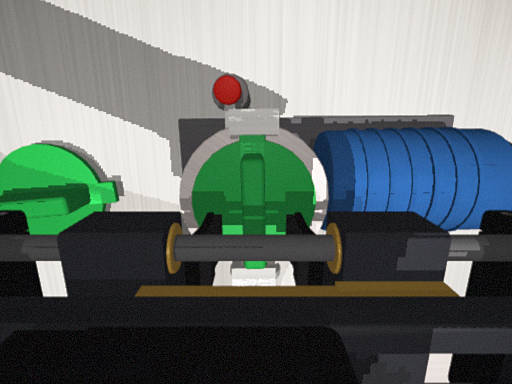

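The wrist view shows the bar between the open fingers: its top end is at about (252,152) and it is centred near column 253. The pressed button is at (228,90).

```bash
python3 -c "
from h import *
s=np.load('w2.npy',allow_pickle=True).item()
print('barend z177',pix2z('wrist',(252,153),177,s),'lug',pix2z('wrist',(252,134),145,s))
for z in(150,165):print('button',z,pix2z('wrist',(228,90),z,s))
for u in [(192,195),(317,195)]:print(pix2z('wrist',u,142,s))
print('pump rim far',pix2z('wrist',(191,165),135,s))
"
```

```text
barend z177 [ 501.17578701 -229.52961945  177.        ] lug [ 501.06284046 -219.62677923  145.        ]
button 150 [ 484.55033743 -189.08378234  150.        ]
button 165 [ 485.83708535 -190.31881091  165.        ]
[ 453.15597316 -267.26698794  142.        ]
[ 552.37597662 -267.6936424   142.        ]
pump rim far [ 452.2272685  -244.39165605  135.        ]
```

>>> {"op": "step_arm", "data": {"commands": "0.001 0.001 0.016 0 0 0; 0.0005 0 0.016 0 0 0; 0 0 0.016 0 0 0; 0 0 0 0 0 0"}}

```text
time: 3.78
tool_pos: [501.7, -269.1, 165.9]
tcp_rot: [-2.217, -2.22, 0.001]
force: [-0.6, -0.8, -0.1]
gripper_width: 0.804
finger_force: 0.0
```

>>> {"op": "step_arm", "data": {"commands": "0 0 0 0 0 0; 0 0 0 0 0 0; 0 0 0 0 0 0; 0 0 0 0 0 0; 0 0 0 0 0 0; 0 0 0 0 0 0; 0 0 0 0 0 0", "fingers": -1}}

```text
time: 4.37
tool_pos: [503.0, -270.9, 168.8]
tcp_rot: [2.221, 2.221, 0.0]
force: [0.8, 1.4, -0.3]
gripper_width: 0.447
finger_force: 0.0
```

>>> {"op": "step_arm", "data": {"commands": "-0.001 0 0.001 0 0 0; 0 0 0 0 0 0; 0 0 0 0 0 0; 0 0 0 0 0 0; 0 0 0 0 0 0; 0 0 0 0 0 0; 0 0 0 0 0 0"}}

```text
time: 4.95
tool_pos: [502.7, -271.8, 167.4]
tcp_rot: [-2.221, -2.221, 0.0]
force: [-1.2, -0.2, -0.6]
gripper_width: 0.182
finger_force: 30.0
```

>>> {"op": "step_arm", "data": {"commands": "0 0 0 0 0 -0.06; 0 0 0 0 0 -0.11; 0 0 0 0 0 -0.12; 0 0 0 0 0 -0.12; 0 0 0 0 0 -0.12; 0 0 0 0 0 -0.12; 0 0 0 0 0 -0.12; 0 0 0 0 0 -0.12"}}

```text
time: 5.62
tool_pos: [502.0, -273.0, 167.5]
tcp_rot: [-1.042, -2.963, 0.002]
force: [-3.3, -2.6, 0.1]
gripper_width: 0.18
finger_force: 30.0
```

>>> {"op": "step_arm", "data": {"commands": "0 0 0 0 0 -0.12; 0 0 0 0 0 -0.12; 0 0 0 0 0 -0.12; 0 0 0 0 0 -0.12; 0 0 0 0 0 -0.12; 0 0 0 0 0 -0.08; 0 0 0 0 0 0; 0 0 0 0 0 0"}}

```text
time: 6.28
tool_pos: [501.6, -273.4, 167.5]
tcp_rot: [-0.004, -3.14, 0.002]
force: [-5.9, -3.7, 2.0]
gripper_width: 0.179
finger_force: 30.0
```

>>> {"op": "step_arm", "data": {"commands": "0 0 -0.01 0 0 0; 0 0 -0.015 0 0 0; 0 0 -0.02 0 0 0; 0 0 -0.02 0 0 0; 0 0 -0.015 0 0 0; 0.006 0.03 0 0 0 0; 0.006 0.032 0 0 0 0; 0.006 0.034 0 0 0 0"}}

```text
time: 6.95
tool_pos: [484.9, -174.8, 248.1]
tcp_rot: [0.003, 3.141, 0.001]
force: [1.0, 1.1, -2.5]
gripper_width: 0.177
finger_force: 30.0
```

>>> {"op": "step_arm", "data": {"commands": "0.007 0.036 0 0 0 0; 0.007 0.036 0 0 0 0; 0.007 0.036 0.01 0 0 0; 0.006 0.034 0.02 0 0 0; 0.006 0.03 0.03 0 0 0; 0 0 0.03 0 0 0; 0 0 0.03 0 0 0; 0 0 0.03 0 0 0"}}

```text
time: 7.62
tool_pos: [452.5, -3.6, 98.0]
tcp_rot: [-0.002, 3.14, -0.001]
force: [0.4, -1.2, -2.7]
gripper_width: 0.182
finger_force: 30.0
```

>>> {"op": "step_arm", "data": {"commands": "0 0 0.02 0 0 0; 0 0 0.01 0 0 0; 0 0 0 0 0 0"}}

```text
time: 7.87
tool_pos: [451.1, -4.2, 67.0]
tcp_rot: [-0.0, -3.139, -0.002]
force: [-0.3, -0.7, -1.9]
gripper_width: 0.183
finger_force: 30.0
```

```bash
python3 -c "
from h import *
im,s=grab('scene','s2');print(s['tool_pos'],yaw(s),s['qpos'],s['gripper_width'],s['time'])
cv2.imwrite('pics/s2c.png',cv2.resize(cv2.cvtColor(im,4)[110:300,120:420],None,fx=2,fy=2))"
```

```text
[451.09733125  -4.17401306  67.01249281] (np.float64(179.98492959511893), np.float64(0.18761174803581557)) [ 0.68123943  0.19892272 -0.81866204  2.09233613  0.17999621  0.9231638
  1.33329048] 0.1830323611543919 7.8667
```

View pics/s2c.png

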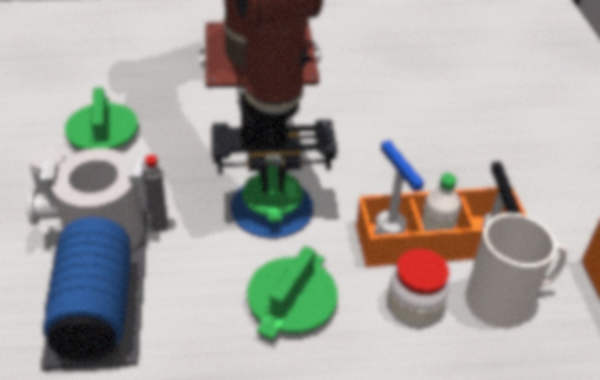

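The scene shows the cap upright in the gripper above the mat and the pump's bore open.

>>> {"op": "step_arm", "data": {"commands": "0 0 0.009 0 0 0; 0 0 0.006 0 0 0; 0 0 0.002 0 0 0; 0 0 0 0 0 0; 0 0 0 0 0 0"}}

```text
time: 8.33
tool_pos: [452.4, -4.6, 51.7]
tcp_rot: [0.001, 3.141, 0.0]
force: [-0.7, 0.1, -2.5]
gripper_width: 0.186
finger_force: 30.0
```

>>> {"op": "step_arm", "data": {"commands": "0 0 0 0 0 0; 0 0 0 0 0 0; 0 0 0 0 0 0; 0 0 0 0 0 0; 0 0 -0.035 0 0 0; 0 0 -0.04 0 0 0; 0 0 -0.04 0 0 0; -0.012 -0.028 -0.04 0 0 0", "fingers": 1}}

```text
time: 9.0
tool_pos: [461.7, -23.5, 202.6]
tcp_rot: [-0.009, 3.14, 0.0]
force: [1.6, 0.1, 0.0]
gripper_width: 0.706
finger_force: 0.0
```

>>> {"op": "step_arm", "data": {"commands": "-0.015 -0.034 0 0 0 0; -0.015 -0.034 0 0 0 0; -0.015 -0.034 0 0 0 0; -0.015 -0.034 0 0 0 0; -0.015 -0.034 0 0 0 0; -0.015 -0.034 0 0 0 0; -0.015 -0.034 0 0 0 0; 0 0 0.01 0 0 0"}}

```text
time: 9.67
tool_pos: [568.1, -274.6, 189.9]
tcp_rot: [0.014, 3.139, -0.005]
force: [-0.9, -0.5, -0.2]
gripper_width: 0.994
finger_force: 0.0
```

>>> {"op": "step_arm", "data": {"commands": "0 0 0 0 0 0; 0 0 0 0 0 0"}}

```text
time: 9.83
tool_pos: [566.7, -265.3, 188.9]
tcp_rot: [-0.001, -3.14, -0.002]
force: [-0.5, -0.3, 0.4]
gripper_width: 0.998
finger_force: 0.0
```

```bash
python3 -c "
from h import *
im,s=grab('wrist','w3');print(s['tool_pos'],yaw(s),s['time']);np.save('w3.npy',s,allow_pickle=True)
c=proj('wrist',(502,-273,60),s);print(c)
x,y=int(c[0]),int(c[1]);t=cv2.cvtColor(im,4)[max(0,y-100):y+100,x-133:x+133];cv2.imwrite('pics/w3c.png',cv2.resize(t,None,fx=3,fy=3,interpolation=2));print(max(0,y-100),x-133)
a,_=grab('top','top3')
H,S,V=cv2.split(cv2.cvtColor(a,cv2.COLOR_RGB2HSV));m=((H>45)&(H<80)&(S>120));ys,xs=np.nonzero(m[180:236,232:290]);print('cap',pix2z('top',(xs.mean()+232,ys.mean()+180),30))
"
```

```text
[ 566.69693885 -265.32584805  188.89290152] (np.float64(179.95848533650928), np.float64(0.11094559372860628)) 9.8333
[244.81995296 118.63791982]
18 111
cap [452.95469399  -4.25828466  30.        ]
```

View pics/w3c.png

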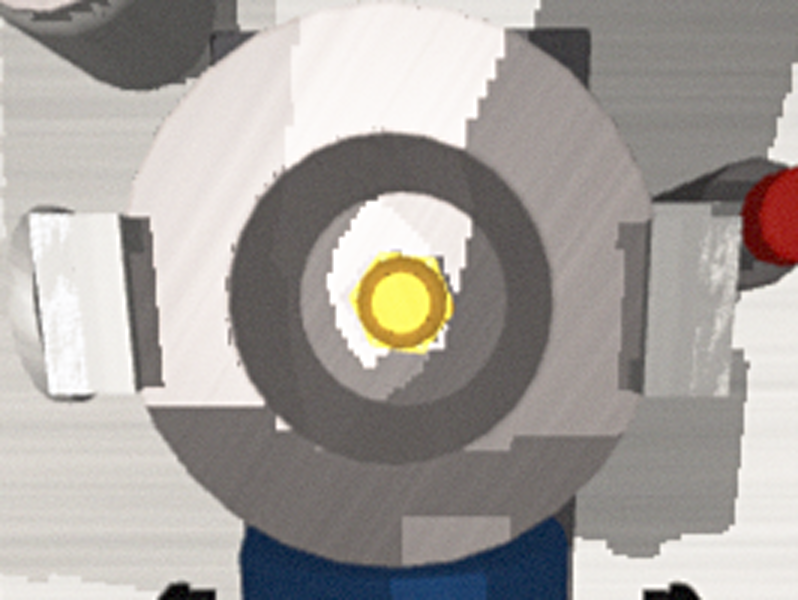

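The crop shows the open bore with its centre at crop (392,298) and the brass nut at (402,301). A hexagon corner faces left at about (354,300).

```bash
python3 -c "
from h import *
s=np.load('w3.npy',allow_pickle=True).item()
print('bore',pix2z('wrist',(111+391.5/3,18+298.5/3),135,s))
print('floor',pix2z('wrist',(111+403.5/3,18+298/3),30,s))
im=cv2.imread('pics/w3.png');H,S,V=cv2.split(cv2.cvtColor(im,cv2.COLOR_BGR2HSV))
m=((H>15)&(H<35)&(S>90)&(V>60)).astype(np.uint8);m[:,:215]=0;m[:,275:]=0;m[:90]=0;m[150:]=0
ys,xs=np.nonzero(m);print(len(xs),xs.min(),xs.max(),ys.min(),ys.max())
for z in(50,40):
  P=np.array([pix2z('wrist',(x,y),z,s)[:2] for x,y in zip(xs,ys)]);c=P.mean(0)
  print('nut',c)
  # hexagon IoU fit
  from scipy.optimize import minimize
  gy,gx=np.mgrid[95:145,220:270];G=np.array([pix2z('wrist',(x,y),z,s)[:2] for x,y in zip(gx.ravel(),gy.ravel())]);M=m[95:145,220:270].ravel()>0
  best=[]
  for a in range(0,60,1):
    u=np.array([[np.cos(np.radians(a+60*k)),np.sin(np.radians(a+60*k))] for k in range(3)])
    b=0
    for dx in np.arange(-2,2.1,.5):
      for dy in np.arange(-2,2.1,.5):
        for h in(14.5,15,15.5):
          ins=(np.abs((G-c-[dx,dy])@u.T)<h).all(1);i=(ins&M).sum()/(ins|M).sum();b=max(b,i)
    best.append((round(b,3),a))
  print(sorted(best)[::-1][:8],sorted(best)[:3])
"
```

```text
bore [ 500.45151855 -273.00311584  135.        ]
floor [ 501.01385217 -273.17284934   30.        ]
852 228 262 102 135
nut [ 501.849953   -273.27417257]Traceback (most recent call last):
  File "<string>", line 14, in <module>
    gy,gx=np.mgrid[95:145,220:270];G=np.array([pix2z('wrist',(x,y),z,s)[:2] for x,y in zip(gx.ravel(),gy.ravel())]);M=m[95:145,220:270].ravel()>0
                                               ~~~~~^^^^^^^^^^^^^^^^^^^
  File "h.py", line 16, in pix2z
    f,cx,cy,M=cam(name,s); d=M[:3,:3]@np.array([(uv[0]-cx)/f,(uv[1]-cy)/f,1]); o=M[:3,3]
              ~~~^^^^^^^^
  File "h.py", line 9, in cam
    c=imaging.get_calibration(name); f=192/np.tan(np.radians(c['fovy'])/2)
ValueError: time passes only in moves, steps and waits
```

```bash
sed -i "s/^def cam(name/import functools\ncal=functools.lru_cache(imaging.get_calibration)\ndef cam(name/; s/c=imaging.get_calibration(name)/c=cal(name)/" h.py
python3 -c "
from h import *
s=np.load('w3.npy',allow_pickle=True).item()
im=cv2.imread('pics/w3.png');H,S,V=cv2.split(cv2.cvtColor(im,cv2.COLOR_BGR2HSV))
m=((H>15)&(H<35)&(S>90)&(V>60)).astype(np.uint8);m[:,:215]=0;m[:,275:]=0;m[:90]=0;m[150:]=0
for z in(50,):
  gy,gx=np.mgrid[95:145,220:270];G=np.array([pix2z('wrist',(x,y),z,s)[:2] for x,y in zip(gx.ravel(),gy.ravel())]);M=m[95:145,220:270].ravel()>0;c=G[M].mean(0)
  best=[]
  for a in range(0,60,1):
    u=np.array([[np.cos(np.radians(a+60*k)),np.sin(np.radians(a+60*k))] for k in range(3)])
    b=(0,)
    for dx in np.arange(-2,2.1,.5):
      for dy in np.arange(-2,2.1,.5):
        for h in(14.5,15,15.5):
          ins=(np.abs((G-c-[dx,dy])@u.T)<h).all(1);i=(ins&M).sum()/(ins|M).sum();b=max(b,(i,dx,dy,h))
    best.append((round(b[0],3),a,b[1:]))
  print(sorted(best)[::-1][:10],sorted(best)[:3])
"
```

```text
[(np.float64(0.961), 52, (np.float64(0.0), np.float64(0.0), 15)), (np.float64(0.955), 53, (np.float64(0.0), np.float64(0.0), 15)), (np.float64(0.955), 51, (np.float64(0.0), np.float64(0.0), 15)), (np.float64(0.954), 54, (np.float64(0.0), np.float64(0.0), 15)), (np.float64(0.952), 50, (np.float64(0.0), np.float64(0.0), 15)), (np.float64(0.95), 49, (np.float64(0.0), np.float64(0.0), 15)), (np.float64(0.948), 56, (np.float64(0.0), np.float64(0.0), 15)), (np.float64(0.947), 55, (np.float64(0.0), np.float64(0.0), 15)), (np.float64(0.945), 57, (np.float64(0.0), np.float64(0.0), 15)), (np.float64(0.942), 48, (np.float64(0.0), np.float64(0.0), 15))] [(np.float64(0.869), 20, (np.float64(0.0), np.float64(-0.5), 15)), (np.float64(0.87), 21, (np.float64(0.5), np.float64(-0.5), 15)), (np.float64(0.87), 22, (np.float64(0.0), np.float64(-0.5), 15))]
```

```bash
python3 -c "
from h import *
plan([(545,-190,265,180),(535,176,265,199)])"
```

```text
0.0074 0.0249 -0.025 0.0001 0.0001 0.0003; 0.0074 0.0249 -0.025 0.0001 0.0001 0.0003; 0.0074 0.0249 -0.025 0.0001 0.0001 0.0003; 0.001 0.0366 0 0 0 -0.0332; -0.0002 0.0366 0 0 0 -0.0332; -0.0014 0.0366 0 0 0 -0.0332; -0.0026 0.0365 0 0 0 -0.0332; -0.0038 0.0364 0 0 0 -0.0332
-0.0051 0.0363 0 0 0 -0.0332; -0.0063 0.0361 0 0 0 -0.0332; -0.0074 0.0358 0 0 0 -0.0332; -0.0086 0.0356 0 0 0 -0.0332; -0.0098 0.0353 0 0 0 -0.0332
```

>>> {"op": "step_arm", "data": {"commands": "0.0075 0.025 -0.025 0 0 0; 0.0075 0.025 -0.025 0 0 0; 0.0075 0.025 -0.025 0 0 0; 0.001 0.0365 0 0 0 -0.033; 0 0.0365 0 0 0 -0.033; -0.0015 0.0365 0 0 0 -0.033; -0.0025 0.0365 0 0 0 -0.033; -0.004 0.0365 0 0 0 -0.033"}}

```text
time: 10.6
tool_pos: [538.9, -5.4, 265.6]
tcp_rot: [-0.262, 3.129, -0.003]
force: [1.5, -0.2, -0.5]
gripper_width: 0.997
finger_force: 0.0
```

>>> {"op": "step_arm", "data": {"commands": "-0.005 0.0365 0 0 0 -0.033; -0.0065 0.036 0 0 0 -0.033; -0.0075 0.036 0 0 0 -0.033; -0.0085 0.0355 0 0 0 -0.033; -0.01 0.0355 0 0 0 -0.033; 0 0 0 0 0 0; 0 0 0 0 0 0; 0 0 0 0 0 0"}}

```text
time: 11.27
tool_pos: [534.7, 175.8, 265.0]
tcp_rot: [-0.517, 3.098, -0.002]
force: [-0.6, -0.4, -0.2]
gripper_width: 1.002
finger_force: 0.0
```

```bash
python3 -c "
from h import *
im,s=grab('wrist','w4');print(s['tool_pos'],yaw(s),s['time'],s['qpos']);np.save('w4.npy',s,allow_pickle=True)
H,S,V=cv2.split(cv2.cvtColor(im,cv2.COLOR_RGB2HSV));m=((H>100)&(H<125)&(S>150)).astype(np.uint8)
n,l,st,c=cv2.connectedComponentsWithStats(m)
for i in range(1,n):
  if st[i,4]>150: print(st[i],c[i])
"
```

```text
[534.72627209 175.80811731 264.98845793] (np.float64(-161.0597053507198), np.float64(0.07018473987777563)) 11.2667 [ 0.4104474   0.26622547 -0.95323427  1.61406078  0.22166501  1.37546259
  1.3319425 ]
[  93    2  106  113 3339] [156.36148547  57.05750225]
[ 245  139   18   96 1661] [253.63816978 185.74413004]
```

View pics/w4.png

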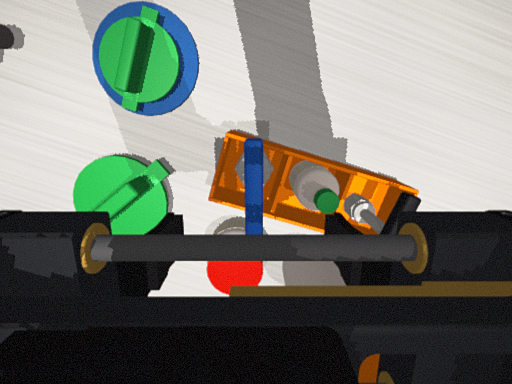

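The wrist view shows the blue handle bar at columns 245–262 with its far end at row 139. It is centred and aligned under the gripper, and the cap lies on the mat at (140,60).

>>> {"op": "step_arm", "data": {"commands": "0 0 0.025 0 0 0; 0 0 0.025 0 0 0; 0 0 0.025 0 0 0; 0 0 0.015 0 0 0; 0 0 0.006 0 0 0; 0 0 0 0 0 0; 0 0 0 0 0 0"}}

```text
time: 11.9
tool_pos: [535.6, 174.8, 169.3]
tcp_rot: [-0.513, 3.099, -0.0]
force: [-0.4, -0.1, 0.4]
gripper_width: 0.999
finger_force: 0.0
```

>>> {"op": "step_arm", "data": {"commands": "0 0 0 0 0 0; 0 0 0 0 0 0; 0 0 0 0 0 0; 0 0 0 0 0 0; 0 0 0 0 0 0; 0 0 0 0 0 0; 0 0 0 0 0 0; 0 0 0 0 0 0", "fingers": -1}}

```text
time: 12.57
tool_pos: [535.2, 175.4, 168.6]
tcp_rot: [-0.515, 3.099, 0.0]
force: [0.2, -0.5, 0.4]
gripper_width: 0.479
finger_force: 0.0
```

>>> {"op": "step_arm", "data": {"commands": "0 0 0 0 0 0; 0 0 0 0 0 0; 0 0 0 0 0 0; 0 0 0 0 0 0; 0 0 0 0 0 0; 0 0 0 0 0 0"}}

```text
time: 13.07
tool_pos: [535.1, 175.6, 168.5]
tcp_rot: [-0.515, 3.099, 0.0]
force: [-0.0, 0.7, -1.1]
gripper_width: 0.177
finger_force: 30.0
```

```bash
python3 -c "
from h import *
plan([(535,175.6,340,199),(501.2,-273.2,340,172)],v=36)"
```

```text
0 0 -0.0343 0 0 -0.0005; 0 0 -0.0343 0 0 -0.0005; 0 0 -0.0343 0 0 -0.0005; 0 0 -0.0343 0 0 -0.0005; 0 0 -0.0343 0 0 -0.0005; 0.0137 -0.0318 0 0 0 0.0362; 0.0125 -0.0323 0 0 0 0.0362; 0.0114 -0.0327 0 0 0 0.0362
0.0102 -0.0331 0 0 0 0.0362; 0.009 -0.0334 0 0 0 0.0362; 0.0077 -0.0337 0 0 0 0.0362; 0.0065 -0.034 0 0 0 0.0362; 0.0053 -0.0342 0 0 0 0.0362; 0.004 -0.0344 0 0 0 0.0362; 0.0028 -0.0345 0 0 0 0.0362; 0.0015 -0.0346 0 0 0 0.0362
0.0003 -0.0346 0 0 0 0.0362; -0.001 -0.0346 0 0 0 0.0362
```

>>> {"op": "step_arm", "data": {"commands": "0 0 -0.02 0 0 0; 0 0 -0.034 0 0 0; 0 0 -0.035 0 0 0; 0 0 -0.035 0 0 0; 0 0 -0.034 0 0 0; 0.0135 -0.032 -0.014 0 0 0.036; 0.0125 -0.0325 0 0 0 0.036; 0.0115 -0.0325 0 0 0 0.036"}}

```text
time: 13.73
tool_pos: [527.1, 71.1, 341.1]
tcp_rot: [-0.347, 3.121, -0.0]
force: [0.5, -1.1, -5.0]
gripper_width: 0.182
finger_force: 29.9
```

>>> {"op": "step_arm", "data": {"commands": "0.01 -0.033 0 0 0 0.036; 0.009 -0.0335 0 0 0 0.036; 0.0075 -0.0335 0 0 0 0.036; 0.0065 -0.034 0 0 0 0.036; 0.0055 -0.034 0 0 0 0.036; 0.004 -0.0345 0 0 0 0.036; 0.003 -0.0345 0 0 0 0.036; 0.0015 -0.0345 0 0 0 0.036"}}

```text
time: 14.4
tool_pos: [505.3, -205.6, 339.9]
tcp_rot: [-0.108, -3.138, -0.0]
force: [1.9, -0.5, -5.6]
gripper_width: 0.182
finger_force: 29.9
```

>>> {"op": "step_arm", "data": {"commands": "0.0005 -0.0345 0 0 0 0.036; -0.001 -0.0345 0 0 0 0.036; 0 0 0 0 0 0; 0 0 0 0 0 0; 0 0 0 0 0 0; 0 0 0 0 0 0"}}

```text
time: 14.9
tool_pos: [501.1, -271.3, 340.2]
tcp_rot: [-0.215, -3.134, -0.001]
force: [0.1, -0.0, -5.5]
gripper_width: 0.177
finger_force: 29.9
```

```bash
python3 -c "
from h import *
im,s=grab('wrist','w5');print(s['tool_pos'],yaw(s),s['time'],s['qpos'],s['gripper_width']);np.save('w5.npy',s,allow_pickle=True)
print(proj('wrist',(501.2,-273.2,135),s),proj('wrist',s['tool_pos']+[0,0,-163.5],s))
plan([(501.2,-273.2,300,172,20)])
"
```

```text
[ 501.14455656 -271.29137687  340.18998248] (np.float64(172.1656881206721), np.float64(0.05712273815928809)) 14.9 [ 0.95604288  0.18870413 -0.62469708  1.48337578  0.10948503  1.50565504
  1.7666443 ] 0.17742581162607446
[251.780826   171.38465546] [253.24967263 178.39175722]
-0.0001 -0.0006 0.0135 0.0001 -0.0001 0.001; -0.0001 -0.0006 0.0135 0.0001 -0.0001 0.001; -0.0001 -0.0006 0.0135 0.0001 -0.0001 0.001
```

View pics/w5.png

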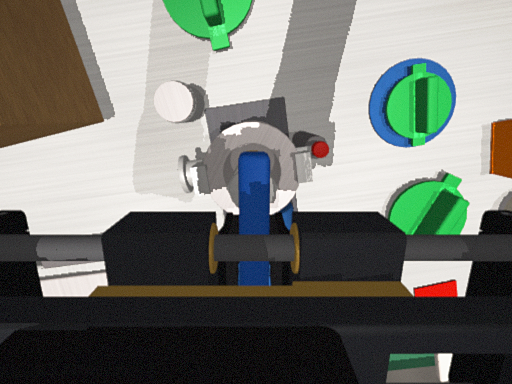

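The wrist view shows the key held straight over the bore: the handle is at column 254 and the pump centre at about (252,171).

>>> {"op": "step_arm", "data": {"commands": "0 -0.001 0.018 0 0 0; 0 -0.001 0.018 0 0 0; 0 0 0.018 0 0 0; 0 0 0.018 0 0 0; 0 0 0.018 0 0 0; 0 0 0.018 0 0 0; 0 0 0 0 0 0; 0 0 0 0 0 0"}}

```text
time: 15.62
tool_pos: [500.4, -273.8, 232.3]
tcp_rot: [-0.216, -3.133, -0.001]
force: [0.9, 0.1, -4.4]
gripper_width: 0.177
finger_force: 29.9
```

>>> {"op": "step_arm", "data": {"commands": "0 0 0 0 0 0; 0 0 0 0 0 0; 0 0 0 0 0 0"}}

```text
time: 15.87
tool_pos: [501.3, -274.8, 233.9]
tcp_rot: [0.217, 3.132, -0.001]
force: [-0.4, 0.6, -4.8]
gripper_width: 0.182
finger_force: 29.9
```

>>> {"op": "step_arm", "data": {"commands": "0 0.0005 0.006 0 0 0; 0 0 0.006 0 0 0; 0 0 0.006 0 0 0; 0 0 0.004 0 0 0; 0 0 0 0 0 0; 0 0 0 0 0 0; 0 0 0 0 0 0"}}

```text
time: 16.45
tool_pos: [500.5, -274.1, 210.3]
tcp_rot: [-0.218, -3.134, -0.001]
force: [-0.1, 0.2, -4.8]
gripper_width: 0.177
finger_force: 29.9
```

>>> {"op": "step_arm", "data": {"commands": "0 0 0.005 0 0 0; 0 0 0.005 0 0 0; 0 0 0.004 0 0 0; 0 0 0.002 0 0 0; 0 0 0 0 0 0; 0 0 0 0 0 0; 0 0 0 0 0 0"}}

```text
time: 17.03
tool_pos: [500.5, -274.1, 194.3]
tcp_rot: [-0.218, -3.134, -0.0]
force: [0.8, 0.7, -5.3]
gripper_width: 0.186
finger_force: 29.9
```

>>> {"op": "step_arm", "data": {"commands": "0 0 0.001 0 0 0; 0 0 0 0 0 0.05; 0 0 0 0 0 0.08; 0 0 0 0 0 0.1; 0 0 0 0 0 0.1; 0 0 0 0 0 0.1; 0 0 0 0 0 0.1; 0 0 0 0 0 0.1"}}

```text
time: 17.7
tool_pos: [501.3, -273.8, 194.1]
tcp_rot: [1.183, 2.909, 0.001]
force: [0.8, 0.4, -1.3]
gripper_width: 0.182
finger_force: 30.1
```

>>> {"op": "step_arm", "data": {"commands": "0 0 0 0 0 0.1; 0 0 0 0 0 0.1; 0 0 0 0 0 0.1; 0 0 0 0 0 0.08; 0 0 0 0 0 0.04; 0 0 0 0 0 0; 0 0 0 0 0 0; 0 0 0 0 0 0"}}

```text
time: 18.37
tool_pos: [501.3, -273.9, 194.1]
tcp_rot: [1.756, 2.604, 0.001]
force: [0.8, 3.1, 2.2]
gripper_width: 0.179
finger_force: 30.0
```

```bash
python3 -c "
from h import *
s=status.state();print(s['tool_pos'],yaw(s),s['force'],s['wrist_torque'],s['qpos'])"
```

```text
[ 501.31158302 -273.88685918  194.08275279] (np.float64(112.00025986807768), np.float64(0.07085895587822046)) [0.79925587 3.09288571 2.19799209] [ 0.91733746 -0.43908795  0.11716078] [ 0.83840443  0.24405728 -0.48243133  1.70797342  0.11928986  1.21765594
  0.7109081 ]
```

>>> {"op": "step_arm", "data": {"commands": "0 0 0 0 0 0.04; 0 0 0 0 0 0.04; 0 0 0 0 0 0.04; 0 0 0 0 0 0; 0 0 0 0 0 0; 0 0 0 0 0 0"}}

```text
time: 18.87
tool_pos: [501.2, -274.1, 194.1]
tcp_rot: [1.909, 2.494, 0.001]
force: [0.9, 3.5, 4.8]
gripper_width: 0.179
finger_force: 30.1
```

```bash
python3 -c "
from h import *
s=status.state();print(s['tool_pos'],yaw(s),s['force'],s['wrist_torque'])"
```

```text
[ 501.23498338 -274.05265548  194.08608374] (np.float64(105.13083052293072), np.float64(0.06758227650416893)) [0.91260815 3.4676289  4.75396389] [ 0.88359651 -0.50962823  0.1929308 ]
```

>>> {"op": "step_arm", "data": {"commands": "0 0 0 0 0 0.04; 0 0 0 0 0 0.04; 0 0 0 0 0 0.04; 0 0 0 0 0 0; 0 0 0 0 0 0; 0 0 0 0 0 0"}}

```text
time: 19.37
tool_pos: [501.1, -274.3, 194.1]
tcp_rot: [2.054, 2.375, 0.0]
force: [1.2, 3.0, 5.7]
gripper_width: 0.181
finger_force: 30.2
```

```bash
python3 -c "
from h import *
s=status.state();print(s['tool_pos'],yaw(s),s['force'],s['wrist_torque'])
im,s=grab('wrist','w6');cv2.imwrite('pics/w6c.png',cv2.resize(cv2.cvtColor(im,4)[60:300,120:400],None,fx=2,fy=2))"
```

```text
[ 501.13753621 -274.29583363  194.10105726] (np.float64(98.28321704443178), np.float64(0.06764853134659238)) [1.22488556 3.03455166 5.74167221] [ 0.66212042 -0.47886957  0.43315845]
```

View pics/w6c.png

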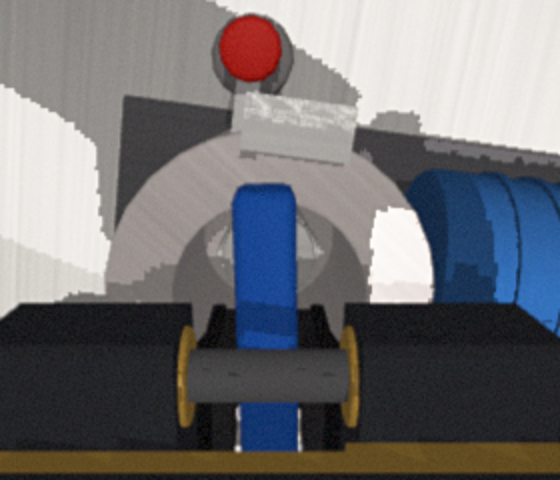

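The handle is still aligned with the fingers, and the wrist torque has risen to 0.43 N m, above the nut's 0.25. The nut is probably at its stop, so I'll press a little further to check.

>>> {"op": "step_arm", "data": {"commands": "0 0 0 0 0 0.04; 0 0 0 0 0 0.04; 0 0 0 0 0 0; 0 0 0 0 0 0; 0 0 0 0 0 0"}}

```text
time: 19.83
tool_pos: [501.0, -274.4, 194.1]
tcp_rot: [2.147, 2.292, -0.0]
force: [1.5, 2.2, 6.3]
gripper_width: 0.186
finger_force: 31.6
```

```bash
python3 -c "
from h import *
s=status.state();print(s['tool_pos'],yaw(s),s['force'],s['wrist_torque'],s['qpos'])"
```

```text
[ 501.00269762 -274.42996939  194.06871576] (np.float64(93.72537639327946), np.float64(0.061511957586905704)) [1.50659603 2.17615811 6.32147249] [ 0.55549148 -0.31540679  0.80938501] [ 0.80644006  0.23926741 -0.44397017  1.70955159  0.10928773  1.21620724
  0.40061754]
```

>>> {"op": "step_arm", "data": {"commands": "0 0 0 0 0 -0.08; 0 0 0 0 0 -0.08; 0 0 0 0 0 -0.04; 0 0 -0.01 0 0 0; 0 0 -0.02 0 0 0; 0 0 -0.035 0 0 0; 0 0 -0.035 0 0 0; 0 0 -0.035 0 0 0"}}

```text
time: 20.5
tool_pos: [499.2, -274.8, 329.3]
tcp_rot: [-1.912, -2.489, 0.002]
force: [1.0, -1.1, -4.7]
gripper_width: 0.18
finger_force: 30.0
```

>>> {"op": "step_arm", "data": {"commands": "0 0 -0.018 0 0 0; 0 0 0 0 0 0; 0 0 0 0 0 0; 0 0 0 0 0 0"}}

```text
time: 20.83
tool_pos: [499.6, -274.4, 344.1]
tcp_rot: [-1.911, -2.489, 0.002]
force: [-0.3, -0.6, -5.6]
gripper_width: 0.184
finger_force: 29.9
```

```bash
python3 -c "
from h import *
s=status.state();print(s['tool_pos'],yaw(s),s['force'],s['wrist_torque'],s['gripper_width'])
plan([(535,174,345,108)],v=36)"
```

```text
[ 499.5805548  -274.41083531  344.14267763] (np.float64(104.96754479042613), np.float64(0.21144958995569116)) [-0.28108144 -0.56926009 -5.58641706] [ 0.05879507 -0.08571715 -0.04415796] 0.18361182216015667
0.0326 0.0115 0 -0.0002 -0.0002 -0.0041; 0.0326 0.0117 0 -0.0002 -0.0002 -0.0041; 0.0325 0.0118 0 -0.0002 -0.0002 -0.0041; 0.0325 0.0119 0 -0.0002 -0.0002 -0.0041; 0.0324 0.0121 0 -0.0002 -0.0002 -0.0041; 0.0324 0.0122 0 -0.0002 -0.0002 -0.0041; 0.0323 0.0123 0 -0.0002 -0.0002 -0.0041; 0.0323 0.0125 0 -0.0002 -0.0002 -0.0041
0.0322 0.0126 -0.0001 -0.0002 -0.0002 -0.0041; 0.0322 0.0127 -0.0001 -0.0002 -0.0002 -0.0041; 0.0321 0.0129 -0.0001 -0.0002 -0.0002 -0.0041; 0.0321 0.013 -0.0001 -0.0002 -0.0002 -0.0041; 0.032 0.0131 -0.0001 -0.0002 -0.0002 -0.0041
```

Lifted clear with the key still in the grip. Next I carry it to the crate; the pictures from there will also show the nut.

>>> {"op": "step_arm", "data": {"commands": "0.0325 0.0115 0 0 0 -0.004; 0.0325 0.0115 0 0 0 -0.004; 0.0325 0.012 0 0 0 -0.004; 0.0325 0.012 0 0 0 -0.004; 0.0325 0.012 0 0 0 -0.004; 0.0325 0.012 0 0 0 -0.004; 0.0325 0.0125 0 0 0 -0.004; 0.0325 0.0125 0 0 0 -0.004"}}

```text
time: 21.5
tool_pos: [521.0, 3.3, 344.2]
tcp_rot: [-1.871, -2.52, 0.004]
force: [1.1, 0.1, -4.4]
gripper_width: 0.182
finger_force: 29.9
```

>>> {"op": "step_arm", "data": {"commands": "0.032 0.0125 0 0 0 -0.004; 0.032 0.0125 0 0 0 -0.004; 0.032 0.013 0 0 0 -0.004; 0.032 0.013 0 0 0 -0.004; 0.032 0.013 0 0 0 -0.004; 0 0 0 0 0 0; 0 0 0 0 0 0; 0 0 0 0 0 0"}}

```text
time: 22.17
tool_pos: [535.1, 173.3, 344.4]
tcp_rot: [-1.845, -2.54, 0.005]
force: [1.1, -0.3, -4.0]
gripper_width: 0.179
finger_force: 30.0
```

```bash
python3 -c "
from h import *
im,s=grab('top','t6');print(s['tool_pos'],yaw(s),s['time'])
im,s=grab('wrist','w7');b,_=grab('scene','s7')
cv2.imwrite('pics/c7.png',np.hstack([cv2.resize(cv2.cvtColor(im,4),(400,300)),cv2.resize(cv2.cvtColor(b,4)[90:240,270:470],(400,300))]))
plan([(535,174,240,108,30),(535,174,170,108,15)])"
```

```text
[535.1454697  173.34313359 344.42404844] (np.float64(108.01456655497621), np.float64(0.19909856493342198)) 22.1667
0.0005 0 0.0264 -0.0004 0.0001 -0.0006; 0.0005 0 0.0264 -0.0004 0.0001 -0.0006; 0.0005 0 0.0264 -0.0004 0.0001 -0.0006; 0.0005 -0.0001 0.0264 -0.0004 0.0001 -0.0006; 0 0 0.014 0 0 0; 0 0 0.014 0 0 0; 0 0 0.014 0 0 0; 0 0 0.014 0 0 0
0 0 0.014 0 0 0
```

View pics/c7.png

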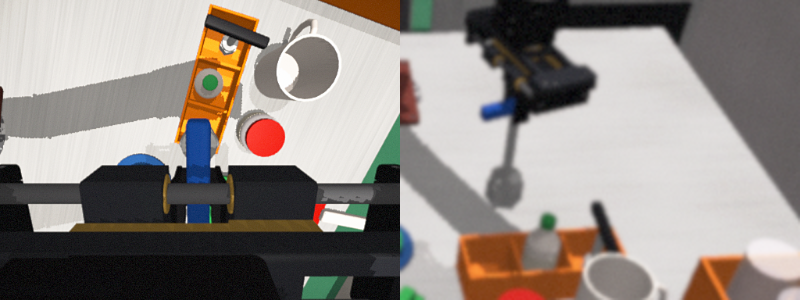

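The key hangs upright over its empty cell, next to the bottle.

>>> {"op": "step_arm", "data": {"commands": "0 0 0.027 0 0 0; 0 0 0.027 0 0 0; 0 0 0.027 0 0 0; 0 0 0.025 0 0 0; 0 0 0.02 0 0 0; 0 0 0.018 0 0 0; 0 0 0.014 0 0 0; 0 0 0.008 0 0 0"}}

```text
time: 22.98
tool_pos: [535.1, 172.2, 178.5]
tcp_rot: [-1.849, -2.539, 0.003]
force: [-0.2, -0.8, -4.1]
gripper_width: 0.183
finger_force: 30.0
```

>>> {"op": "step_arm", "data": {"commands": "0 0 0.005 0 0 0; 0 0 0.003 0 0 0; 0 0 0 0 0 0; 0 0 0 0 0 0; 0 0 0 0 0 0"}}

```text
time: 23.4
tool_pos: [536.2, 174.1, 173.4]
tcp_rot: [1.846, 2.541, 0.002]
force: [0.5, 0.1, -4.8]
gripper_width: 0.18
finger_force: 30.0
```

>>> {"op": "step_arm", "data": {"commands": "0 0 0.0025 0 0 0; 0 0 0.002 0 0 0; 0 0 0 0 0 0; 0 0 0 0 0 0; 0 0 0 0 0 0"}}

```text
time: 23.82
tool_pos: [536.7, 174.7, 169.7]
tcp_rot: [1.846, 2.54, 0.004]
force: [-1.4, 0.0, 5.5]
gripper_width: 0.182
finger_force: 30.0
```

>>> {"op": "step_arm", "data": {"commands": "0 0 0 0 0 0; 0 0 0 0 0 0; 0 0 0 0 0 0; 0 0 0 0 0 0; 0 0 0 0 0 0; 0 0 0 0 0 0; 0 0 -0.01 0 0 0; 0 0 -0.03 0 0 0", "fingers": 0.3}}

```text
time: 24.48
tool_pos: [533.8, 172.9, 205.3]
tcp_rot: [-1.844, -2.538, 0.007]
force: [0.1, 0.3, -0.2]
gripper_width: 0.631
finger_force: 0.0
```

>>> {"op": "step_arm", "data": {"commands": "0 0 -0.04 0 0 0; -0.01 0 -0.04 0 0 0; -0.035 -0.012 -0.02 0 0 0; -0.035 -0.012 0 0 0 0; -0.035 -0.012 0 0 0 0; -0.035 -0.012 0 0 0 0; -0.035 -0.012 0 0 0 0; 0 0 0 0 0 0"}}

```text
time: 25.15
tool_pos: [535.6, -29.1, 308.2]
tcp_rot: [1.859, 2.531, -0.004]
force: [-0.2, -0.8, -0.1]
gripper_width: 0.651
finger_force: 0.0
```

```bash
python3 -c "
from h import *
a,s=grab('top','t8');print(s['tool_pos'],s['time'],yaw(s))
H,S,V=cv2.split(cv2.cvtColor(a,cv2.COLOR_RGB2HSV));m=((H>100)&(H<125)&(S>120)).astype(np.uint8);m[:,:150]=0;m[:,225:]=0;m[:140]=0;m[210:]=0
ys,xs=np.nonzero(m);P=np.array([pix2z('top',(x,y),172)[:2] for x,y in zip(xs,ys)]);C=P.mean(0);u=np.linalg.svd(P-C,full_matrices=0)[2][0];print('key',C,np.degrees(np.arctan2(u[1],u[0])),np.ptp((P-C)@u),len(xs))
plan([(545,-190,270,172),(566.7,-265,192,180)])
"
```

```text
[535.57620606 -29.12810589 308.24946475] 25.15 (np.float64(107.4035148506292), np.float64(0.17887340869058693))
key [535.56431962 178.17638204] -71.92119820369385 96.46971744833867 207
-0.016 -0.0041 0.0039 -0.0001 0.0001 -0.1125; -0.0154 -0.0059 0.0039 -0.0001 0.0001 -0.1125; -0.0147 -0.0076 0.0038 -0.0001 0.0001 -0.1125; -0.0138 -0.0092 0.0038 -0.0001 0.0001 -0.1125; -0.0126 -0.0106 0.0038 -0.0001 0.0001 -0.1125; -0.0114 -0.012 0.0038 -0.0001 0.0001 -0.1125; -0.0099 -0.0132 0.0038 -0.0001 0.0001 -0.1125; -0.0084 -0.0142 0.0038 -0.0001 0.0001 -0.1125
-0.0068 -0.0151 0.0038 -0.0001 0.0001 -0.1125; -0.005 -0.0157 0.0038 -0.0001 0.0001 -0.1125; -0.0106 -0.0238 0.026 0 0 -0.0465; -0.0095 -0.0242 0.026 0 0 -0.0465; -0.0084 -0.0246 0.026 0 0 -0.0465
```

The key stands upright in its cell. I'll check the nut's angle numerically before handing in.

>>> {"op": "step_arm", "data": {"commands": "-0.037 -0.0135 0 0 0 0; -0.037 -0.0135 0 0 0 0; -0.037 -0.0135 0 0 0 0; -0.036 -0.013 0.01 0 0 0; -0.036 -0.013 0.015 0 0 0; -0.036 -0.013 0.015 0 0 0; -0.036 -0.013 0.015 0 0 0; -0.036 -0.013 0.015 0 0 0"}}

```text
time: 25.87
tool_pos: [525.9, -330.1, 238.0]
tcp_rot: [1.844, 2.542, 0.001]
force: [1.2, -0.2, 0.7]
gripper_width: 0.648
finger_force: 0.0
```

>>> {"op": "step_arm", "data": {"commands": "0 0 0.02 0 0 0; 0 0 0.02 0 0 0; 0 0 0 0 0 0; 0 0 0 0 0 0; 0 0 0 0 0 0"}}

```text
time: 26.28
tool_pos: [526.5, -328.6, 199.5]
tcp_rot: [1.844, 2.542, 0.001]
force: [-0.2, 0.5, 0.6]
gripper_width: 0.653
finger_force: 0.0
```

```bash
python3 -c "
from h import *
im,s=grab('wrist','w9');print(s['tool_pos'],yaw(s),s['force'])
z=50;c=proj('wrist',(501.5,-273.2,z),s).round().astype(int);print(c)
H,S,V=cv2.split(cv2.cvtColor(im,cv2.COLOR_RGB2HSV))
m=((H>15)&(H<35)&(S>90)&(V>60))
gy,gx=np.mgrid[c[1]-25:c[1]+25,c[0]-25:c[0]+25];G=np.array([pix2z('wrist',(x,y),z,s)[:2] for x,y in zip(gx.ravel(),gy.ravel())]);M=m[gy,gx].ravel();C=G[M].mean(0);print(M.sum(),C)
best=[]
for a in range(0,60):
    u=np.array([[np.cos(np.radians(a+60*k)),np.sin(np.radians(a+60*k))] for k in range(3)]);b=0
    for dx in np.arange(-2,2.1,.5):
      for dy in np.arange(-2,2.1,.5):
          ins=(np.abs((G-C-[dx,dy])@u.T)<15).all(1);b=max(b,(ins&M).sum()/(ins|M).sum())
    best.append((round(float(b),3),a))
print(sorted(best)[::-1][:6])
"
```

```text
[ 526.48240693 -328.63442271  199.53099633] (np.float64(108.08499761502384), np.float64(0.09589553066176079)) [-0.21914835  0.48921968  0.56784485]
[246 123]
803 [ 501.78339035 -273.41029976]
[(0.974, 54), (0.973, 55), (0.972, 56), (0.971, 53), (0.97, 52), (0.962, 57)]
```

```bash
python3 -c "
from bench import order
print(order.close_job())"
```

```text
the job is handed in; nothing more can be done
None
```

The job is handed in with every step done: the button is down, the cap is on the mat, the nut is at its stop within about 1° by camera, and the key stands upright back in its crate cell. It took about 26 s of the 72 s allowed, and the judge's result was not shown.

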